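# Pile the tin loaves crosswise on the display board

## Robot

A 6-joint arm with a two-finger parallel gripper is mounted at the origin on the work surface. World frame = base frame: x ahead of the robot, y to its left, z up, the work surface at z = 0. Lengths are in mm, angles in rad, forces in N, time in s.
With the tool pointing down it reaches from about 250 to 850 mm from the base axis. Payload 12.5 kg.
Tool frame: the origin (TCP) lies at the very end of the fingers, on their centre line; the grasp point (between the pads) lies 19 mm behind it; z points along the fingers, y is the line along which they close (so a half turn about z gives the same grasp; the last joint's range is limited). The gripper opens to 93 mm and grips with 3 to 60 N. Pads are 15 mm wide; open, the fingers measure 128 mm over their backs; the gripper's body (75 mm by 188 mm) begins 65 mm behind the grasp point.
Start: joints at [-1.27, 0.351, 1.652, -0, 1.139, -0.085], TCP at [206.983, -509.551, 178.933] pointing down, gripper open.
Joint ranges: [-2.75, 2.75], [-0.79, 2.1], [0.01, 2.65], [-1.57, 4.71], [0.07, 3.14], [-2.87, 2.87]. Speed limits (rad/s): [2.22, 2.22, 2.79, 3.14, 3.14, 3.14].

## Interface

Orientations are given as a unit quaternion [w, x, y, z].
In Python, from rig import r gives the robot as it stands.
- The arm moves only by the tool arm_command, never from a script. Its argument "rows" is a list that holds one entry, the list of rows, each a list of 5 numbers: the shift along the tool's x, y, z in cm, then the turn about the tool's z in units of 6 degrees (1.0 is 6 degrees), then the finger opening in cm, from 0 to 9.3. In form: [[[tx, ty, tz, yaw, hand], ...]]. A call has 1 to 12 rows; each row shifts and turns the commanded pose from where the row before left it, along the tool's axes as they then stand; what a row does not reach is not made up. A row lasts 1/10 s, in which the tool goes at most 50 mm and 8.59 degrees, less where a joint would pass 70% of its speed; a pose out of reach is approached as far as the arm can. A call with a gripper value outside its range is refused whole. The fingers move at their own pace and stop on an object; "newtons" is the grip in N (left out, the last holds). Time passes only in rows, so rows that do not move let the fingers close. It gives the time, the measured TCP pose, the force, the opening and the grip force at its end, in the units of the state.
- r.get_state(): the state, without advancing time (a new reading comes with each control period).
- r.capture(name): name is "scene" or "top" or "wrist"; returns a dict with "img" (420x560x3 uint8, blue, green, red), "intrinsics" (3x3 intrinsics, pixels), "world_to_cam" (4x4, takes a point from world to camera coordinates). Camera axes: x right, y down, z forward; pixel columns grow to the right and rows downward; lengths in mm; the calibration is good to about 2 mm. The wrist camera is an equidistant fisheye: a pixel r from the principal point sees the ray r / f radians off the axis. A picture is of the moment at which its call begins. There is no depth.
- r.finish_job(): hands the job in; it is judged then, once.
The state is a dict: "time_s": time; "q": joint angles; "joint_velocities": joint speeds; "effort": joint torques, N m; "tool_pos": TCP position; "eef_rot": TCP orientation; "force": force on the tool from outside, world axes, zero at the start; "moment": the same for the moment, N m; "width": finger opening in mm; "finger_force": force on a finger pad.
Only numpy, scipy, OpenCV 4.12 (cv2) and the standard library are available. Lean on these libraries where they do the work, as an engineer would, in place of code of your own. Each camera call takes 0.05 s, during which the arm holds its last target. There are 200 camera calls.

## Task

Build the bread display on the wooden board, leaving each loaf the way up it already lies: lay the two long tapered loaves along the two pale paper strips, centred on them, the upside-down plain one on the strip next to the board's handle and the right-way-up scored one on the other strip. Then lay the two short loaves flat on top, crosswise over both long ones and centred over them, side by side with a gap of about 45 mm between them and the gap over the middle of the board (either one on either side). Set each loaf down gently without dropping or tipping it, and leave the other things on the counter where they are.

Things in the scene. Friction and masses are not known exactly. Their poses are not given: they have to be found in the camera images.
- long_plain: Long loaf, 150 mm long, golden-brown tapered tin loaf, firm, flat-faced, 40 mm high; one large face is 52 mm wide, the other 40 mm, with evenly sloping sides. Lies upside-down: 52 mm face below; 40 mm face above, plain, the sloping long sides visible from above. About 120 g. Origin: centre of its underside as it lies; x along its length, z up; both ends alike.
- long_scored: Long loaf, 150 mm long, golden-brown tapered tin loaf, firm, flat-faced, 40 mm high; one large face is 52 mm wide, the other 40 mm, with evenly sloping sides. Lies right way up: 40 mm face below; 52 mm face above, with five pale slanting cuts across it. About 120 g. Origin: centre of its underside as it lies; x along its length, z up; both ends alike.
- short_plain: Short loaf, 105 mm long, golden-brown tapered tin loaf, firm, flat-faced, 40 mm high; one large face is 52 mm wide, the other 40 mm, with evenly sloping sides. Lies upside-down: 52 mm face below; 40 mm face above, plain, the sloping long sides visible from above. About 95 g. Origin: centre of its underside as it lies; x along its length, z up; both ends alike.
- short_scored: Short loaf, 105 mm long, golden-brown tapered tin loaf, firm, flat-faced, 40 mm high; one large face is 52 mm wide, the other 40 mm, with evenly sloping sides. Lies right way up: 40 mm face below; 52 mm face above, with four pale slanting cuts across it. About 95 g. Origin: centre of its underside as it lies; x along its length, z up; both ends alike.
- board: Fixed wooden board, 200 (x) by 180 (y) by 15 mm, its handle (34 wide, 58 long) at the middle of the -x edge. Origin: centre of its underside without handle; z up. Two flat pale paper strips, 60 (x) by 156 mm (y), on its top at x = -45 (by the handle) and +45 mm. Top at 15 mm; long loaves on it reach 55 mm; the short ones go on these along board x, centred at x = 0, y = -45 and +45 mm.
- bun_tray: White rimmed tray, 200 mm by 170 mm, 16 mm high, fixed, holding five round buns 62 mm wide that reach 47 mm above the counter; not part of the job. Origin: centre of its underside.
- small_roll: Loose small round bread roll, 52 mm wide, 36 mm high, among the loaves; to be left alone. Origin: centre of its underside.
- turnover: Loose triangular pastry, 110 mm by 77 mm, 32 mm high; to be left alone. Origin: on its underside, about its middle.
- jam_jar: Loose jam jar with a steel lid, 60 mm wide, 75 mm high; to be left alone. Origin: centre of its underside.
- tongs: Loose steel pastry tongs lying flat along their x axis, 240 mm long, up to about 60 mm wide, 14 mm high; to be left alone. Origin: about their middle, on the underside.

How it is judged:
By the outcome, as a careful person would: the job done as asked, in the order asked, and still so for the second after the job is handed in, with the robot touching nothing.
It also fails if it takes over 112 s, if anything falls off the work surface, if the arm or the gripper's body presses on something with over 40 N, if the wrist force passes 120 N, or if a joint passes its speed limit or range.

## Working session

There is one attempt and no reset: what is moved stays moved. The work goes in short steps, Python scripts to look and compute and a tool call to move; the robot and the scene stay as the last step left them, time stands still between calls to the robot, and variables do not carry over. Pictures are saved under pics/ and viewed, at most 14 in all, crops included, and the job is handed in when it is done.

Besides the shell and the picture viewer there is one more tool, called after "Emit:" as name([rows], argument=value, ...), one row to a line, values as JSON. arm_command: Moves the arm, as the interface text tells. Its arguments: {"type":"object","properties":{"rows":{"type":"array","items":{"type":"array","items":{"type":"array","items":{"type":"number"}}}},"newtons":{"type":"number"}},"required":["rows"]}

```bash
ls; mkdir -p pics
python3 - <<'E'
from rig import r
import cv2,pickle
d={}
for n in("scene","top"):
    c=r.capture(n);d[n]=c;cv2.imwrite(f"pics/{n}0.png",c["img"]);print(n,c["intrinsics"],c["world_to_cam"])
pickle.dump(d,open("c0.pkl","wb"))
print(r.get_state())
E
```

```text
pics
scene [[405.73799261   0.         278.2888034 ]
 [  0.         405.73799261 205.6669931 ]
 [  0.           0.           1.        ]] [[ 5.39210681e-01  8.42062634e-01  1.35041674e-02 -3.31891320e+02]
 [ 6.75473981e-01 -4.22848533e-01 -6.04097690e-01 -3.70892542e+02]
 [-5.02977874e-01  3.34857640e-01 -7.96795845e-01  1.21292181e+03]
 [ 0.00000000e+00  0.00000000e+00  0.00000000e+00  1.00000000e+00]]
top [[380.00584778   0.         277.60411288]
 [  0.         380.00584778 209.2201743 ]
 [  0.           0.           1.        ]] [[ 1.50611165e-01 -9.88592644e-01  9.27936820e-04 -7.66983063e+01]
 [-9.65311643e-01 -1.47266704e-01 -2.15606007e-01  6.01878930e+02]
 [ 2.13283167e-01  3.15769237e-02 -9.76479999e-01  8.04629768e+02]
 [ 0.00000000e+00  0.00000000e+00  0.00000000e+00  1.00000000e+00]]
{'time_s': 0.1, 'q': array([-1.26958707e+00,  3.51164040e-01,  1.65238177e+00,  2.21909854e-05,
        1.13908533e+00, -8.46095791e-02]), 'joint_velocities': array([-0.00208042, -0.00106997, -0.003422  ,  0.00016155, -0.00101555,
        0.00074903]), 'effort': array([ 6.41515508e-04, -4.98025060e+01, -2.85704684e+01,  7.00550876e-02,
        2.39083538e-02, -2.79762492e-05]), 'tool_pos': array([ 206.89302125, -509.21667647,  178.45707456]), 'eef_rot': array([-5.17289850e-04,  9.81451369e-01,  1.91710565e-01, -4.61080094e-05]), 'force': array([0.07899817, 0.7118377 , 0.50234319]), 'moment': array([ 0.00669681, -0.00952912, -0.00178307]), 'finger_force': 0.0, 'width': 92.72675197519418}
```

View pics/top0.png

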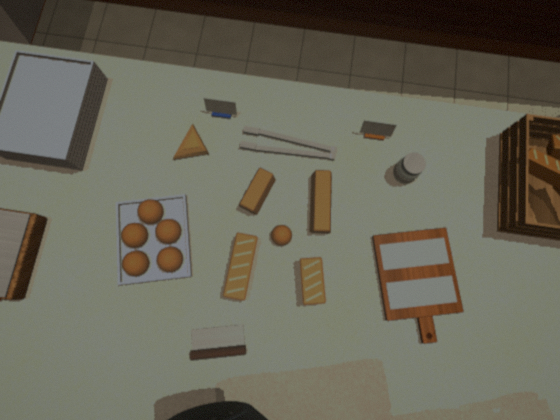

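View pics/scene0.png

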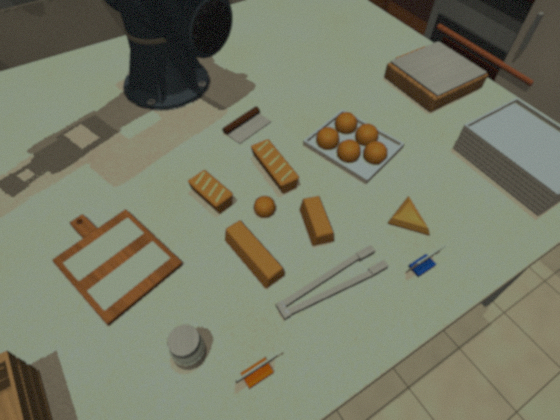

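```bash
cat > h.py <<'E'
import numpy as np, cv2
def cast(c,px,z,fish=False):
    K=c["intrinsics"];T=c["world_to_cam"];px=np.asarray(px,float).reshape(-1,2)
    d=np.c_[(px[:,0]-K[0,2])/K[0,0],(px[:,1]-K[1,2])/K[1,1],np.ones(len(px))]
    if fish:
        t=np.hypot(d[:,0],d[:,1])+1e-9; d=np.c_[d[:,:2]*(np.sin(t)/t)[:,None],np.cos(t)]
    R=T[:3,:3];o=-R.T@T[:3,3];w=d@R
    return o[:2]+w[:,:2]*((z-o[2])/w[:,2])[:,None]
def rect(P):
    (x,y),(a,b),th=cv2.minAreaRect(P.astype(np.float32))
    if a<b:a,b,th=b,a,th+90
    return np.round([x,y,a,b,(th+90)%180-90],1)   # centre, length, width, long axis deg in world
def blobs(c,lo,hi,z,amin=150,amax=6000,fish=False):
    hsv=cv2.cvtColor(c["img"],cv2.COLOR_BGR2HSV)
    m=cv2.morphologyEx(cv2.inRange(hsv,lo,hi),cv2.MORPH_CLOSE,np.ones((5,5)))
    out=[]
    for k in cv2.findContours(m,cv2.RETR_EXTERNAL,cv2.CHAIN_APPROX_NONE)[0]:
        A=cv2.contourArea(k)
        if amin<A<amax: out.append((k.reshape(-1,2).mean(0).round(),A,rect(cast(c,k,z,fish))))
    return out
E
python3 - <<'E'
import pickle,cv2,numpy as np
from h import *
d=pickle.load(open("c0.pkl","rb"))
for n in d:
    hsv=cv2.cvtColor(d[n]["img"],cv2.COLOR_BGR2HSV)
    P={"top":[(321,201),(255,190),(240,250),(400,255),(420,293),(340,250),(380,245)],"scene":[(250,250),(275,170),(80,250),(130,280),(300,300)]}[n]
    print(n,[(p,hsv[p[1],p[0]].tolist()) for p in P])
    print("loaf");[print(b) for b in blobs(d[n],(5,120,60),(28,255,255),20)]
    print("strip");[print(b) for b in blobs(d[n],(0,0,120),(180,40,255),15)]
E
```

```text
scene [((250, 250), [17, 171, 142]), ((275, 170), [19, 134, 141]), ((80, 250), [20, 59, 125]), ((130, 280), [47, 34, 148]), ((300, 300), [43, 40, 147])]
loaf
(array([257., 372.]), 457.0, array([ 862.9, -202.3,   48.8,   29.2,  -89.7]))
(array([  8., 389.]), 1032.5, array([ 6.604e+02, -5.681e+02,  1.277e+02,  3.200e+01, -2.000e-01]))
(array([253., 253.]), 1604.5, array([652.3, -89.3, 162.2,  53.2,   5.7]))
(array([410., 219.]), 628.5, array([756.3, 260.8,  84.4,  84.3, -52.3]))
(array([316., 221.]), 953.5, array([655.5,  71.2, 121.7,  51.2, -18.4]))
(array([264., 206.]), 307.0, array([564.1,  -5.4,  56.3,  44.8, -32.1]))
(array([211., 191.]), 888.5, array([460.9, -84.7, 123.3,  55.4,  12.3]))
(array([275., 166.]), 1069.0, array([470. ,  83.4, 170.6,  56.3,  -2.5]))
(array([352., 140.]), 2011.5, array([507.5, 303.1, 180. , 154.9,  15.1]))
(array([435.,  88.]), 1142.0, array([412.6, 690.2, 276.1, 225.7, -89.8]))
(array([485.,  53.]), 533.0, array([ 4.032e+02,  9.065e+02,  3.846e+02,  3.330e+01, -1.000e-01]))
(array([407.,  17.]), 334.5, array([120.4, 848.1, 208.3,  60.5,   0.9]))
strip

[... 284 characters left out ...]
3])]
loaf
(array([312., 281.]), 926.5, array([461.6, -88. , 103.7,  50.9,  12.5]))
(array([240., 266.]), 1312.0, array([470.1,  82.7, 149. ,  51.1,  -2.3]))
(array([281., 235.]), 264.5, array([555.8,  -1.1,  43.2,  42.9,   8.7]))
(array([ 20., 259.]), 477.5, array([414.2, 595.6, 205.6,  26.5,  -3.1]))
(array([151., 240.]), 2213.5, array([508.2, 304.7, 175.6, 136.2,  15.6]))
(array([322., 201.]), 939.0, array([654. , -84.3, 150.7,  43.9,   7. ]))
(array([257., 191.]), 731.5, array([656.8,  72.2, 104.9,  47.4, -19.3]))
(array([190., 145.]), 481.0, array([744.9, 269.3,  78.5,  78.3,  37.7]))
(array([540., 165.]), 2376.5, array([ 8.159e+02, -6.146e+02,  2.893e+02,  8.330e+01, -4.000e-01]))
strip
```

Run:
```python
import pickle,cv2,numpy as np
from h import *
from rig import r
d=pickle.load(open("c0.pkl","rb"))
for n in d:
    for hi in (18,23):
        print(n,hi);[print(b) for b in blobs(d[n],(20,0,100),(90,hi,255),15,600,5000)]
# board outline
[print("board",b) for b in blobs(d["top"],(2,90,30),(16,255,255),15,500,9000)]
from scipy.spatial.transform import Rotation as Ro
s=r.get_state();q=s["eef_rot"];print(Ro.from_quat(np.r_[q[1:],q[0]]).as_matrix().round(3))
```

```text
scene 18
(array([351., 147.]), 917.5, array([506.5, 299.4, 201.4, 170.9,  15.2]))
(array([524., 141.]), 4583.0, array([7.538e+02, 7.062e+02, 2.865e+02, 2.246e+02, 3.000e-01]))
scene 23
(array([351., 147.]), 1041.5, array([506.2, 299.6, 201.8, 173.4,  15.2]))
(array([524., 141.]), 4682.5, array([ 7.535e+02,  7.073e+02,  2.886e+02,  2.277e+02, -1.000e-01]))
(array([433.,  66.]), 1425.5, array([383.4, 733.8, 211.9, 191.2, -88.6]))
top 18
(array([421., 292.]), 1543.0, array([ 473.9, -341.1,  152.4,   56.7,  -75.2]))
(array([414., 253.]), 1437.5, array([ 560.9, -318.2,  152.7,   56.3,  -75.1]))
(array([30., 74.]), 715.5, array([888.1, 713.9, 284.5, 165.1, -42.2]))
top 23
(array([441., 389.]), 1423.0, array([ 279.7, -412.2,  202.9,   87.8,  -76.3]))
(array([410., 346.]), 772.5, array([ 348.6, -323.8,  139.7,   98.5,   51.5]))
(array([112., 354.]), 2149.5, array([221.7, 328.8, 275.2, 137.8,  65.1]))
(array([225., 326.]), 1079.5, array([333.1,  91.8, 125.7, 104.5, -25.1]))
(array([421., 292.]), 1567.5, array([ 473.8, -341.2,  153.3,   56.9,  -75.2]))
(array([ 60., 282.]), 1158.5, array([375.
[... 375 characters left out ...]
.1, 713.9, 284.5, 165.1, -42.2]))
board (array([418., 282.]), 6777.0, array([ 488.8, -335.2,  255.7,  179.9,   14.8]))
board (array([ 25., 259.]), 1434.5, array([413.7, 588.6, 210. ,  53.7,  -1.8]))
board (array([151., 240.]), 2406.5, array([507.8, 306.4, 178.9, 141.3,  15.7]))
board (array([321., 202.]), 1148.0, array([655. , -82.6, 155.6,  48.4,   7. ]))
board (array([256., 193.]), 550.0, array([657.3,  72.5, 109.1,  49.5, -18.9]))
board (array([531., 179.]), 6913.5, array([ 8.054e+02, -5.846e+02,  3.225e+02,  1.501e+02, -4.000e-01]))
board (array([334.,  23.]), 7090.5, array([1167.4,  -20.9, 1282.8,   88.1,  -89.9]))
[[ 0.926  0.376 -0.   ]
 [ 0.376 -0.926  0.001]
 [ 0.    -0.001 -1.   ]]
```

```bash
cat > plan.py <<'E'
# usage: plan.py x y z phi n [hand_cm] : rows to go from the present pose to TCP x,y,z, heading phi (deg)
import sys,numpy as np
from rig import r
a=list(map(float,sys.argv[1:])); s=r.get_state(); p=s["tool_pos"]; w,x,y,z=s["eef_rot"]
phi0=np.degrees(np.arctan2(2*(x*y+w*z),1-2*(y*y+z*z)))
n=int(a[4]); h=a[5] if len(a)>5 else 9.3
wt=np.ones(n)
if n>3: wt[[0,-1]]=.5
wt/=wt.sum(); dyaw=-(((a[3]-phi0)+90)%180-90)/6; D=np.array(a[:3])-p
tot=np.zeros(3); yt=0; rows=[]
for k in range(n):
    f=wt[:k+1].sum(); t=np.radians(phi0-6*yt); R=np.array([[np.cos(t),np.sin(t),0],[np.sin(t),-np.cos(t),0],[0,0,-1]])
    c=(R.T@(D*f-tot)/10).round(2); yw=round(dyaw*f-yt,2); tot+=R@c*10; yt+=yw
    rows.append([*map(float,c),yw,h])
print("t",s["time_s"],"at",p.round(1),round(phi0,2),"w",round(s["width"],1)); 
for i in range(0,n,12): print(str(rows[i:i+12]).replace(" ",""))
E
python3 plan.py 590 -86 200 6.8 18
```

```text
t 0.1 at [ 206.9 -509.2  178.5] 22.11 w 92.7
[[1.51,-0.73,-0.06,np.float64(0.08),9.3],[3.01,-1.48,-0.13,np.float64(0.15),9.3],[2.99,-1.53,-0.13,np.float64(0.15),9.3],[2.97,-1.58,-0.12,np.float64(0.15),9.3],[2.94,-1.63,-0.13,np.float64(0.15),9.3],[2.91,-1.67,-0.13,np.float64(0.15),9.3],[2.89,-1.71,-0.12,np.float64(0.15),9.3],[2.86,-1.76,-0.13,np.float64(0.15),9.3],[2.83,-1.81,-0.13,np.float64(0.15),9.3],[2.8,-1.85,-0.12,np.float64(0.15),9.3],[2.77,-1.89,-0.13,np.float64(0.15),9.3],[2.75,-1.94,-0.13,np.float64(0.15),9.3]]
[[2.71,-1.98,-0.12,np.float64(0.15),9.3],[2.68,-2.02,-0.13,np.float64(0.15),9.3],[2.65,-2.06,-0.13,np.float64(0.15),9.3],[2.62,-2.11,-0.12,np.float64(0.15),9.3],[2.58,-2.14,-0.13,np.float64(0.15),9.3],[1.27,-1.1,-0.06,np.float64(0.07),9.3]]
```

Emit:
arm_command([
  [[1.5,-0.7,-0.1,0.1,9.3],[3.0,-1.5,-0.1,0.15,9.3],[3.0,-1.5,-0.1,0.15,9.3],[3.0,-1.6,-0.1,0.15,9.3],[2.9,-1.6,-0.1,0.15,9.3],[2.9,-1.7,-0.1,0.15,9.3],[2.9,-1.7,-0.1,0.15,9.3],[2.9,-1.8,-0.1,0.15,9.3],[2.8,-1.8,-0.1,0.15,9.3],[2.8,-1.8,-0.1,0.15,9.3],[2.8,-1.9,-0.1,0.15,9.3],[2.7,-1.9,-0.1,0.15,9.3]],
], newtons=25)

```text
time_s: 1.3
tool_pos: [467.4, -223.3, 190.8]
eef_rot: [-0.0, 0.995, 0.101, -0.0]
force: [-0.4, -1.1, -0.1]
width: 92.7
finger_force: 0.0
```

Emit:
arm_command([
  [[2.7,-2.0,-0.1,0.15,9.3],[2.7,-2.0,-0.1,0.15,9.3],[2.6,-2.1,-0.1,0.15,9.3],[2.6,-2.1,-0.1,0.15,9.3],[2.6,-2.1,-0.1,0.15,9.3],[1.3,-1.1,-0.1,0.1,9.3],[0,0,0,0,9.3],[0,0,0,0,9.3]],
])

```text
time_s: 2.1
tool_pos: [590.3, -88.2, 196.5]
eef_rot: [-0.0, 0.998, 0.057, -0.0]
force: [0.1, 0.2, -0.3]
width: 93.3
finger_force: 0.0
```

```bash
python3 - <<'E'
from rig import r
import cv2,pickle,numpy as np
from h import *
c=r.capture("wrist");pickle.dump(c,open("w1.pkl","wb"));cv2.imwrite("pics/w1.png",c["img"])
T=c["world_to_cam"];print(-T[:3,:3].T@T[:3,3],c["intrinsics"],r.get_state()["tool_pos"],T[:3,:3].round(2))
[print(b) for b in blobs(c,(5,120,60),(28,255,255),20,300,60000,True)]
E
sed -i 's/yw=round(dyaw\*f-yt,2)/yw=float(round(dyaw*f-yt,2))/' plan.py
```

```text
[670.78122399 -78.61265938 402.10251408] [[325.1922621    0.         279.10978717]
 [  0.         325.1922621  209.87712853]
 [  0.           0.           1.        ]] [590.10081696 -88.6368375  196.64833089] [[ 0.11 -0.99 -0.  ]
 [-0.95 -0.11  0.29]
 [-0.29 -0.03 -0.96]]
(array([266., 276.]), 2793.5, array([457.9, -85.5, 117.3,  55. ,  12.1]))
(array([141., 245.]), 2679.5, array([466.9,  86.2, 159.1,  59.3,  -3.2]))
(array([445., 225.]), 8210.0, array([ 539.4, -318.9,  178.9,  160.2,  -75.2]))
(array([208., 196.]), 1190.0, array([562.6,  -1.3,  52.1,  48.8, -44.3]))
(array([ 28., 213.]), 4852.5, array([507.7, 307.8, 183.6, 160.9,  12.3]))
(array([155., 115.]), 3598.5, array([655.5,  73.8, 110.4,  58. , -18.6]))
(array([283., 128.]), 5000.5, array([654.5, -85.1, 155.4,  49.5,   6.3]))
(array([48., 47.]), 1611.5, array([749.5, 264.1,  92.5,  88.2,  37. ]))
```

View pics/w1.png

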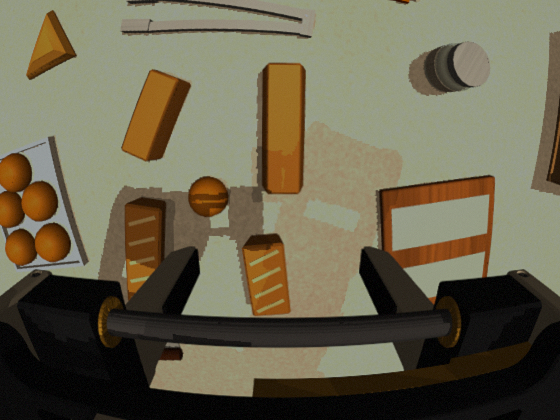

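```bash
python3 plan.py 654 -85.5 4.5 6.8 12
```

```text
t 2.15 at [590.1 -88.6 196.6] 6.5 w 93.1
[[0.29,0.02,0.87,-0.0,9.3],[0.58,0.04,1.75,-0.01,9.3],[0.58,0.03,1.75,-0.0,9.3],[0.58,0.04,1.74,-0.01,9.3],[0.58,0.04,1.75,-0.0,9.3],[0.58,0.04,1.75,-0.0,9.3],[0.58,0.04,1.74,-0.01,9.3],[0.58,0.04,1.75,-0.0,9.3],[0.58,0.04,1.75,-0.01,9.3],[0.58,0.04,1.74,-0.0,9.3],[0.58,0.04,1.75,-0.01,9.3],[0.29,0.02,0.87,0.0,9.3]]
```

Emit:
arm_command([
  [[1.6,0.1,1.0,-0.05,9.3],[1.6,0.1,2.0,0,9.3],[1.6,0.1,2.0,0,9.3],[1.58,0.12,2.0,0,9.3],[0,0,2.5,0,9.3],[0,0,2.5,0,9.3],[0,0,2.0,0,9.3],[0,0,2.0,0,9.3],[0,0,1.2,0,9.3],[0,0,0.9,0,9.3],[0,0,0.7,0,9.3],[0,0,0.4,0,9.3]],
])

```text
time_s: 3.35
tool_pos: [654.7, -85.0, 4.9]
eef_rot: [0.0, 0.998, 0.059, 0.0]
force: [-0.6, -0.3, -0.5]
width: 93.1
finger_force: 0.0
```

Emit:
arm_command([
  [[0,0,0,0,9.3],[0,0,0,0,4.0],[0,0,0,0,4.0],[0,0,0,0,4.0],[0,0,0,0,4.0],[0,0,0,0,4.0],[0,0,0,0,4.0],[0,0,0,0,4.0],[0,0,0,0,4.0],[0,0,0,0,4.0],[0,0,0,0,4.0]],
])

```text
time_s: 4.45
tool_pos: [654.6, -84.8, 4.9]
eef_rot: [-0.0, 0.998, 0.059, -0.0]
force: [0.2, -0.2, 0.1]
width: 39.9
finger_force: 0.0
```

```bash
python3 -c "
from rig import r;s=r.get_state();print(s['tool_pos'],s['force'])"
```

```text
[654.59477377 -84.75065089   4.9081061 ] [ 0.19867462 -0.18045949  0.11720079]
```

Run:
```python
from rig import r
import cv2,numpy as np
from h import *
c=r.capture("wrist");cv2.imwrite("pics/w2.png",c["img"])
t=r.capture("top");cv2.imwrite("pics/t2.png",cv2.resize(t["img"][120:320,200:400],(600,600)))
```

```text
(no output)
```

View pics/w2.png

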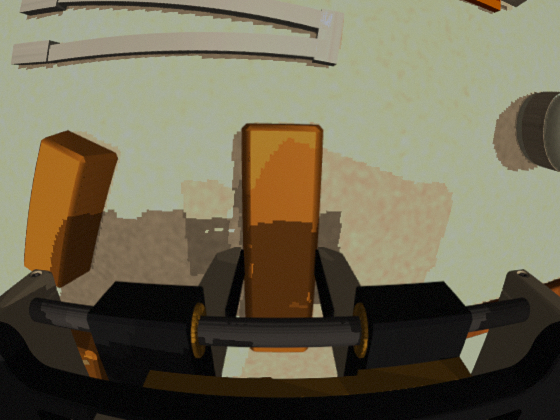

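View pics/t2.png

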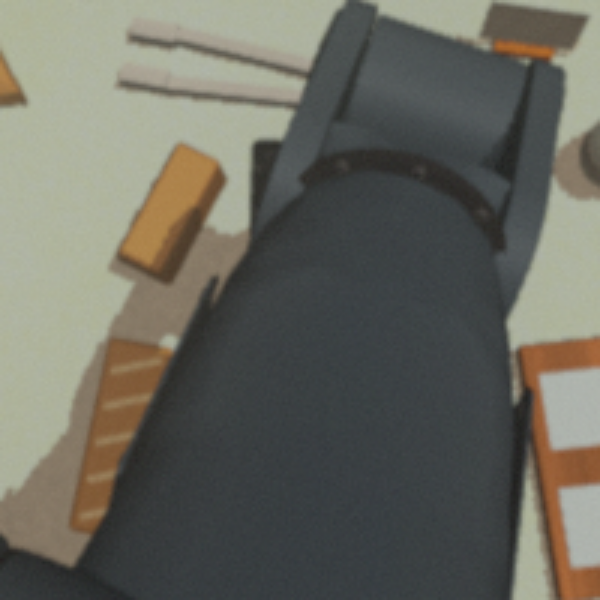

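Emit:
arm_command([
  [[0,0,0,0,3.5],[0,0,0,0,3.0],[0,0,0,0,2.5],[0,0,0,0,2.5],[0,0,0,0,2.5]],
])

```text
time_s: 5.05
tool_pos: [654.6, -84.8, 5.0]
eef_rot: [-0.0, 0.998, 0.059, 0.0]
force: [0.2, -0.8, -0.1]
width: 25.0
finger_force: 0.0
```

Run:
```python
from rig import r
import cv2,numpy as np
c=r.capture("wrist");a=c["img"]
cv2.imwrite("pics/w3.png",cv2.resize(a[100:400,130:440],(800,774))[:600])
s=r.get_state();K=c["intrinsics"];T=c["world_to_cam"]
for y in(-30,0,30):
  for x in (-60,0,60):
    p=T@np.r_[s["tool_pos"]+[x,y,19],1];p=p[:3];rr=np.hypot(*p[:2]);t=np.arctan2(rr,p[2]);print(x,y,(p[:2]/rr*t*325.2+K[:2,2]).round())
```

```text
-60 -30 [312. 328.]
0 -30 [327. 252.]
60 -30 [343. 158.]
-60 0 [270. 324.]
0 0 [280. 247.]
60 0 [292. 151.]
-60 30 [228. 319.]
0 30 [232. 242.]
60 30 [241. 146.]
```

View pics/w3.png

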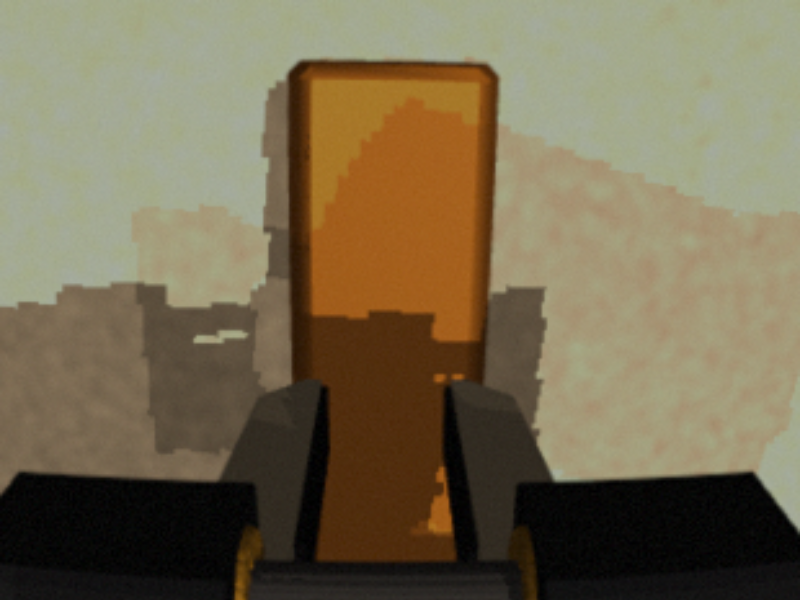

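Run:
```python
from rig import r
import cv2,numpy as np
c=r.capture("scene");a=c["img"]
cv2.imwrite("pics/s3.png",cv2.resize(a[150:310,160:370],(787,600)))
s=r.get_state();print(s);K=c["intrinsics"];T=c["world_to_cam"]
for z in(0,19,40,84):
    p=K@(T@np.r_[s["tool_pos"]+[0,0,z],1])[:3];p=p[:2]/p[2];print(z,p,(p-[160,150])*3.75)
```

```text
{'time_s': 5.15, 'q': array([-1.99276343e-01,  7.47694672e-01,  1.46231313e+00,  5.19517496e-06,
        9.31575716e-01,  1.25278553e+00]), 'joint_velocities': array([-5.13762933e-04, -3.68245716e-04,  6.30321299e-04, -6.09929529e-04,
        3.85161925e-05, -1.05055573e-03]), 'effort': array([-7.46137266e-04, -6.65245485e+01, -2.46211392e+01,  3.11091472e-02,
       -6.94628363e-02,  6.94079887e-06]), 'tool_pos': array([654.60129451, -84.76099242,   4.92014134]), 'eef_rot': array([-8.47300351e-07,  9.98238376e-01,  5.93308147e-02,  4.94825311e-06]), 'force': array([0.11958137, 0.17109054, 0.04874829]), 'moment': array([ 0.02140922, -0.02650048,  0.04539632]), 'finger_force': 0.0, 'width': 24.891055872990414}
0 [254.35017464 255.29829665] [353.8131549  394.86861244]
19 [254.04128112 250.62777502] [352.65480419 377.35415633]
40 [253.68659444 245.26485321] [351.32472914 357.24319954]
84 [252.89437545 233.28636983] [348.35390793 312.32388685]
```

View pics/s3.png

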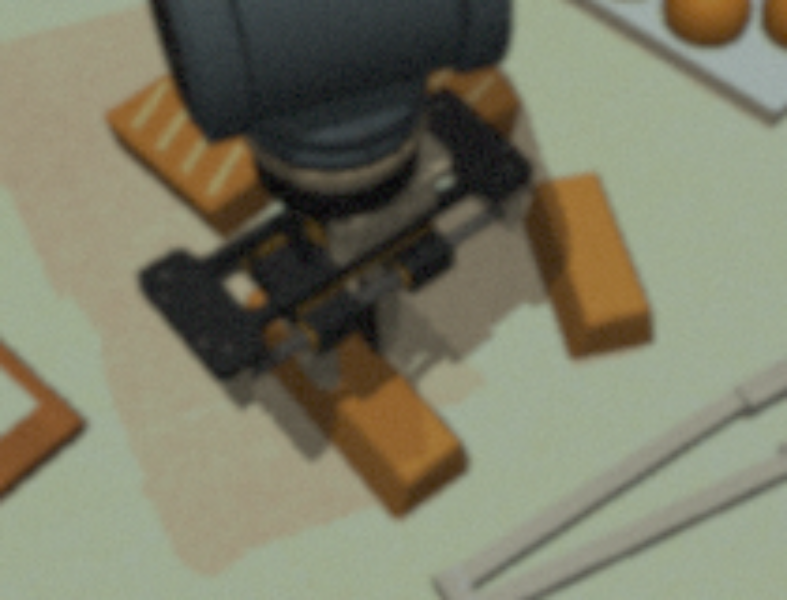

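Emit:
arm_command([
  [[0,0,0,0,9.3],[0,0,0,0,9.3],[0,0,0,0,9.3],[0,0,0,0,9.3],[0,0,0,0,9.3],[0,0,0,0,9.3],[0,0,0,0,9.3],[0,0,0,0,9.3]],
])

```text
time_s: 5.95
tool_pos: [654.6, -84.8, 4.9]
eef_rot: [0.0, 0.998, 0.059, -0.0]
force: [-1.0, 0.0, 0.1]
width: 84.8
finger_force: 0.0
```

Run:
```python
from rig import r
import cv2,numpy as np
from h import *
s=r.get_state();t=np.radians(6.8);o=s["tool_pos"];print(o,s["width"])
ux=np.array([np.cos(t),np.sin(t),0]);uy=np.array([np.sin(t),-np.cos(t),0])
out=[]
for n,(r0,r1,c0,c1) in {"wrist":(180,330,160,400),"scene":(190,290,200,300)}.items():
    c=r.capture(n);K=c["intrinsics"];T=c["world_to_cam"]
    k=4 if n=="scene" else 2
    im=cv2.resize(c["img"][r0:r1,c0:c1],None,fx=k,fy=k)
    for z,col in((0,(0,0,255)),(20,(0,255,0)),(40,(255,0,0))):
      for sg in(-1,1):
        p=(T@np.r_[o+sg*uy*s["width"]/2+ux*7.5+[0,0,z],1])[:3]
        rr=np.hypot(*p[:2]);f=np.arctan2(rr,p[2])/rr if n=="wrist" else 1/p[2]
        q=p[:2]*f*K[0,0]+K[:2,2]; print(n,z,sg,q.round(1))
        cv2.circle(im,tuple(((q-[c0,r0])*k).astype(int)),2,col,-1)
    out.append(cv2.resize(im,(480 if n=="wrist" else 300,300)))
cv2.imwrite("pics/x4.png",np.hstack(out))
```

```text
[654.59579789 -84.77467344   4.93828806] 84.7531801323197
wrist 0 -1 [217.6 225.7]
wrist 0 1 [342.3 225.7]
wrist 20 -1 [211.9 236.5]
wrist 20 1 [348.1 236.4]
wrist 40 -1 [205.2 249.4]
wrist 40 1 [354.9 249.3]
scene 0 -1 [272.3 246.8]
scene 0 1 [240.1 269.1]
scene 20 -1 [272.3 241.8]
scene 20 1 [239.5 264.3]
scene 40 -1 [272.3 236.6]
scene 40 1 [238.9 259.4]
```

View pics/x4.png

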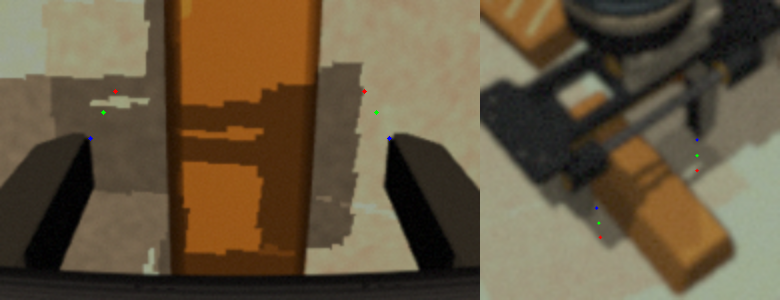

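The fingertips show at the blue dots, about 40 mm higher than the reported TCP (right finger corner at about (355,249) px in the wrist view). I'll allow for that 40 mm offset when descending.

Emit:
arm_command([
  [[0,0,0.5,0,9.3],[0,0,1.0,0,9.3],[0,0,1.0,0,9.3],[0,0,0.6,0,9.3],[0,0,0.3,0,9.3],[0,0,0.2,0,9.3],[0,0,0,0,9.3]],
])

```text
time_s: 6.75
tool_pos: [654.6, -84.8, -31.2]
eef_rot: [-0.0, 0.998, 0.059, -0.0]
force: [0.1, 0.1, -0.2]
width: 93.0
finger_force: 0.0
```

Emit:
arm_command([
  [[0,0,0.1,0,9.3],[0,0,0.1,0,9.3],[0,0,0,0,9.3]],
])

```text
time_s: 7.05
tool_pos: [654.7, -84.8, -33.0]
eef_rot: [0.0, 0.998, 0.059, 0.0]
force: [-0.5, 0.4, -0.8]
width: 93.4
finger_force: 0.0
```

Emit:
arm_command([
  [[0,0,0,0,5.5],[0,0,0,0,4.0],[0,0,0,0,3.0],[0,0,0,0,3.0],[0,0,0,0,3.0],[0,0,0,0,3.0],[0,0,0,0,3.0],[0,0,0,0,3.0],[0,0,0,0,3.0],[0,0,0,0,3.0]],
])

```text
time_s: 8.05
tool_pos: [654.6, -84.7, -33.1]
eef_rot: [-0.0, 0.998, 0.059, -0.0]
force: [-0.2, 0.7, -1.2]
width: 48.8
finger_force: 24.7
```

Emit:
arm_command([
  [[0,0,-0.3,0,3.0],[0,0,-0.6,0,3.0],[0,0,-1.2,0,3.0],[0,0,-1.8,0,3.0],[0,0,-2.0,0,3.0],[0,0,-2.0,0,3.0],[0,0,-1.5,0,3.0],[0,0,-0.6,0,3.0]],
])

```text
time_s: 8.85
tool_pos: [655.6, -84.9, 69.6]
eef_rot: [0.0, 0.998, 0.059, 0.002]
force: [0.1, -0.2, -0.5]
width: 48.7
finger_force: 24.6
```

```bash
python3 plan.py 473.8 -341.1 60 -75.2 18 3
python3 - <<'E'
from rig import r
import cv2
c=r.capture("wrist");cv2.imwrite("pics/w5.png",c["img"])
E
```

```text
t 8.85 at [655.6 -84.9  69.6] 6.81 w 48.7
[[-0.62,0.68,0.03,0.4,3.0],[-1.18,1.43,0.05,0.81,3.0],[-1.06,1.51,0.06,0.8,3.0],[-0.93,1.6,0.06,0.8,3.0],[-0.79,1.67,0.05,0.81,3.0],[-0.64,1.73,0.06,0.8,3.0],[-0.5,1.78,0.06,0.81,3.0],[-0.35,1.81,0.05,0.8,3.0],[-0.19,1.84,0.06,0.8,3.0],[-0.04,1.85,0.06,0.81,3.0],[0.12,1.84,0.05,0.8,3.0],[0.28,1.83,0.06,0.81,3.0]]
[[0.42,1.8,0.06,0.8,3.0],[0.58,1.75,0.05,0.8,3.0],[0.72,1.71,0.06,0.81,3.0],[0.86,1.63,0.06,0.8,3.0],[0.99,1.56,0.05,0.81,3.0],[0.57,0.73,0.03,0.4,3.0]]
```

View pics/w5.png

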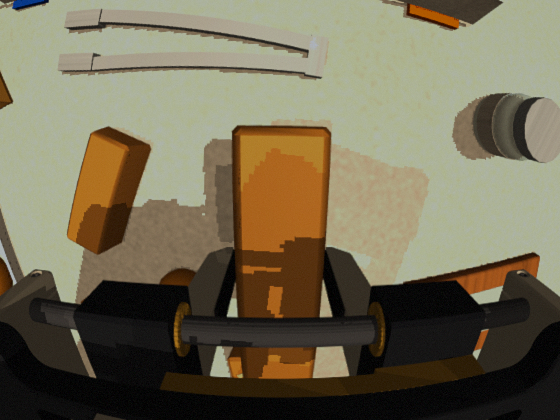

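Emit:
arm_command([
  [[-0.6,0.7,0,0.4,3],[-1.2,1.4,0,0.8,3],[-1.1,1.5,0,0.8,3],[-0.9,1.6,0.1,0.8,3],[-0.8,1.7,0.1,0.8,3],[-0.6,1.7,0.1,0.8,3],[-0.5,1.8,0.1,0.8,3],[-0.4,1.8,0.1,0.8,3],[-0.2,1.8,0.1,0.8,3],[0,1.9,0.1,0.8,3],[0.1,1.8,0.1,0.8,3],[0.3,1.8,0.1,0.8,3]],
])

```text
time_s: 10.1
tool_pos: [530.8, -258.5, 56.8]
eef_rot: [-0.0, 0.911, -0.413, -0.001]
force: [0.2, 0.2, -0.6]
width: 48.8
finger_force: 24.6
```

Emit:
arm_command([
  [[0.4,1.8,0,0.8,3],[0.6,1.8,0,0.8,3],[0.7,1.7,0,0.8,3],[0.9,1.6,0,0.8,3],[1.0,1.6,0,0.8,3],[0.6,0.7,0,0.5,3],[0,0,0,0,3],[0,0,0,0,3]],
])

```text
time_s: 10.9
tool_pos: [473.6, -341.6, 57.3]
eef_rot: [-0.0, 0.791, -0.611, -0.001]
force: [-0.3, -1.3, -1.6]
width: 48.9
finger_force: 24.6
```

```bash
python3 plan.py 473.8 -341.1 0 -75.2 1 3
```

```text
t 10.9 at [ 473.6 -341.6   57.3] -75.39 w 48.9
[[-0.04,-0.04,5.73,-0.03,3.0]]
```

Emit:
arm_command([
  [[0,0,1.0,0,3],[0,0,1.5,-0.03,3],[0,0,1.5,0,3],[0,0,1.2,0,3],[0,0,0.9,0,3],[0,0,0.6,0,3],[0,0,0.3,0,3],[0,0,0.2,0,3],[0,0,0.1,0,3],[0,0,0,0,3]],
])

```text
time_s: 11.9
tool_pos: [474.2, -342.0, -14.8]
eef_rot: [-0.0, 0.792, -0.61, 0.0]
force: [-0.6, -0.4, -0.1]
width: 48.7
finger_force: 24.6
```

Emit:
arm_command([
  [[0,0,0.1,0,3],[0,0,0.1,0,3],[0,0,0,0,3]],
])

```text
time_s: 12.2
tool_pos: [474.1, -341.8, -17.1]
eef_rot: [-0.0, 0.792, -0.61, -0.0]
force: [0.1, -0.1, 0.1]
width: 49.1
finger_force: 24.6
```

Emit:
arm_command([
  [[0,0,0.05,0,3],[0,0,0.05,0,3],[0,0,0,0,3]],
])

```text
time_s: 12.5
tool_pos: [474.1, -341.8, -18.1]
eef_rot: [0.0, 0.792, -0.61, -0.0]
force: [-0.2, 0.1, -0.6]
width: 48.4
finger_force: 24.6
```

Emit:
arm_command([
  [[0,0,0.05,0,3],[0,0,0,0,3],[0,0,0,0,3]],
])

```text
time_s: 12.8
tool_pos: [474.2, -341.9, -18.2]
eef_rot: [0.0, 0.792, -0.61, 0.0]
force: [-1.1, 1.0, 5.4]
width: 48.9
finger_force: 25.1
```

Contact. Release slowly and retreat.

Emit:
arm_command([
  [[0,0,0,0,5.1],[0,0,0,0,5.5],[0,0,0,0,6.2],[0,0,0,0,6.8],[0,0,0,0,6.8],[0,0,-0.5,0,6.8],[0,0,-1.5,0,6.8],[0,0,-2.5,0,6.8],[0,0,-3.0,0,7.5],[0,0,-3.0,0,9.3],[0,0,-1.5,0,9.3]],
])

```text
time_s: 13.9
tool_pos: [475.0, -342.6, 105.4]
eef_rot: [0.0, 0.792, -0.61, 0.002]
force: [0.6, -0.6, 0.0]
width: 86.4
finger_force: 0.0
```

```bash
python3 plan.py 470.2 83 100 -2.4 22 9.3
```

```text
t 13.9 at [ 475.  -342.6  105.4] -75.21 w 86.4
[[-0.98,-0.25,0.01,-0.29,9.3],[-1.95,-0.55,0.03,-0.58,9.3],[-1.91,-0.67,0.02,-0.57,9.3],[-1.87,-0.79,0.03,-0.58,9.3],[-1.82,-0.9,0.03,-0.58,9.3],[-1.76,-1.0,0.02,-0.58,9.3],[-1.7,-1.11,0.03,-0.58,9.3],[-1.62,-1.21,0.02,-0.57,9.3],[-1.55,-1.31,0.03,-0.58,9.3],[-1.47,-1.4,0.03,-0.58,9.3],[-1.38,-1.48,0.02,-0.58,9.3],[-1.29,-1.57,0.03,-0.58,9.3]]
[[-1.19,-1.64,0.02,-0.57,9.3],[-1.09,-1.71,0.03,-0.58,9.3],[-0.99,-1.77,0.02,-0.58,9.3],[-0.87,-1.82,0.03,-0.58,9.3],[-0.76,-1.88,0.03,-0.58,9.3],[-0.65,-1.92,0.02,-0.57,9.3],[-0.53,-1.96,0.03,-0.58,9.3],[-0.41,-1.98,0.02,-0.58,9.3],[-0.29,-2.01,0.03,-0.58,9.3],[-0.09,-1.01,0.01,-0.29,9.3]]
```

Emit:
arm_command([
  [[-1.0,-0.3,0,-0.3,9.3],[-2.0,-0.6,0,-0.6,9.3],[-1.9,-0.7,0,-0.6,9.3],[-1.9,-0.8,0,-0.6,9.3],[-1.8,-0.9,0,-0.6,9.3],[-1.8,-1.0,0,-0.6,9.3],[-1.7,-1.1,0,-0.6,9.3],[-1.6,-1.2,0,-0.6,9.3],[-1.5,-1.3,0,-0.6,9.3],[-1.5,-1.4,0,-0.6,9.3],[-1.4,-1.5,0,-0.6,9.3],[-1.3,-1.6,0,-0.6,9.3]],
])

```text
time_s: 15.1
tool_pos: [468.8, -105.7, 101.0]
eef_rot: [-0.0, 0.957, -0.289, -0.001]
force: [0.3, 0.7, 0.3]
width: 92.8
finger_force: 0.0
```

Emit:
arm_command([
  [[-1.2,-1.6,0,-0.6,9.3],[-1.1,-1.7,0,-0.6,9.3],[-1.0,-1.8,0,-0.6,9.3],[-0.9,-1.8,0,-0.6,9.3],[-0.7,-1.9,0,-0.6,9.3],[-0.6,-1.9,0,-0.5,9.3],[-0.5,-2.0,0,-0.5,9.3],[-0.4,-2.0,0,-0.5,9.3],[-0.3,-2.0,0,-0.4,9.3],[-0.1,-1.0,0,-0.2,9.3],[0,0,0,0,9.3]],
])

```text
time_s: 16.2
tool_pos: [462.2, 85.9, 101.2]
eef_rot: [0.0, 1.0, -0.027, -0.0]
force: [-0.3, -0.4, -0.9]
width: 92.8
finger_force: 0.0
```

```bash
python3 plan.py 470.2 83 0 -2.4 1 9.3
python3 - <<'E'
from rig import r
import cv2,pickle
from h import *
c=r.capture("wrist");t=r.capture("top");pickle.dump((c,t),open("w6.pkl","wb"))
[print(b) for b in blobs(c,(5,120,60),(28,255,255),20,800,60000,True)]
print("top, z=35");[print(b) for b in blobs(t,(5,120,60),(28,255,255),35,500,6000)]
x=t["img"][200:350,340:490];cv2.imwrite("pics/t6.png",np.hstack([cv2.resize(x,(400,400)),cv2.resize(c["img"][90:390,130:430],(400,400))]))
E
```

```text
t 16.2 at [462.2  85.9 101.2] -3.08 w 92.8
[[0.81,0.25,10.12,-0.11,9.3]]
(array([ 94., 221.]), 4356.5, array([451.7, 292.6, 157.5,  60.4, -74.6]))
(array([457., 194.]), 4534.5, array([460.8, -96.1, 115.7,  55.6,  12.1]))
(array([285., 191.]), 9801.5, array([467.8,  81.4, 159.3,  55.8,  -2.2]))
(array([ 63., 149.]), 6703.0, array([525.6, 307.1, 136.9, 132. ,  68.2]))
(array([555., 152.]), 1027.0, array([ 500.3, -240.9,  195.6,   32.3,    8.1]))
(array([368.,  94.]), 2204.0, array([5.598e+02, 5.000e-01, 5.020e+01, 4.940e+01, 8.390e+01]))
(array([274.,  21.]), 2205.5, array([630.8,  82.3,  50.2,  49.6, -17.7]))
top, z=35
(array([312., 281.]), 929.5, array([460.9, -86.6, 101.9,  50.3,  12.6]))
(array([ 22., 257.]), 598.5, array([413.9, 578.9, 202.1,  39.1,  -3.1]))
(array([139., 235.]), 1137.5, array([504.8, 333.4, 177.3,  66.8, -12.7]))
(array([257., 191.]), 732.5, array([652.8,  70.9, 103.3,  46.3, -18.6]))
(array([542., 166.]), 3491.0, array([ 8.041e+02, -6.038e+02,  2.926e+02,  8.310e+01, -4.000e-01]))
```

View pics/t6.png

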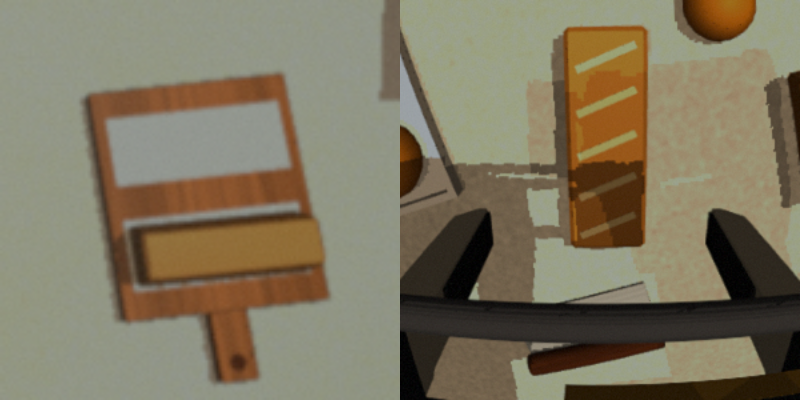

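Run:
```python
import pickle,cv2
from h import *
c,t=pickle.load(open("w6.pkl","rb"))
hsv=cv2.cvtColor(t["img"],cv2.COLOR_BGR2HSV)
print(hsv[290,[395,400,420,440,455,459,462]].tolist(), hsv[310,410].tolist(),hsv[275,420].tolist())
for lo in (14,16):
  for v in(60,100):
    for z in (35,55): print(lo,v,z,[b for b in blobs(t,(lo,100,v),(28,255,255),z,500,6000) if b[0][0]>380 and b[0][0]<470])
o=-t["world_to_cam"][:3,:3].T@t["world_to_cam"][:3,3];print(o)
```

```text
[[18, 153, 138], [18, 147, 149], [18, 152, 146], [18, 161, 144], [19, 158, 145], [17, 163, 141], [38, 33, 148]] [12, 167, 130] [12, 168, 135]
14 60 35 [(array([421., 294.]), 1568.5, array([ 468.6, -334.7,  178.5,   52.1,  -75.2]))]
14 60 55 [(array([421., 294.]), 1568.5, array([ 467.5, -327.4,  174.4,   50.9,  -75.2]))]
14 100 35 [(array([428., 294.]), 1191.5, array([ 470. , -348.9,  151. ,   51.6,  -73.2]))]
14 100 55 [(array([428., 294.]), 1191.5, array([ 468.9, -341.3,  147.6,   50.4,  -73.2]))]
16 60 35 [(array([424., 293.]), 1127.0, array([ 471.9, -343.1,  160.8,   43.6,  -74.7]))]
16 60 55 [(array([424., 293.]), 1127.0, array([ 470.8, -335.6,  157.1,   42.6,  -74.7]))]
16 100 35 [(array([428., 293.]), 1043.0, array([ 472.9, -348.6,  149.4,   38.7,  -75.8]))]
16 100 55 [(array([428., 293.]), 1043.0, array([ 471.7, -341. ,  146. ,   37.8,  -75.8]))]
[420.93837542 -12.59438812 915.54475934]
```

Emit:
arm_command([
  [[0.4,0.1,0.6,-0.06,9.3],[0.34,0.2,1.5,-0.06,9.3],[0,0,2.0,0,9.3],[0,0,2.0,0,9.3],[0,0,2.0,0,9.3],[0,0,1.8,0,9.3],[0,0,1.2,0,9.3],[0,0,0.7,0,9.3],[0,0,0.5,0,9.3],[0,0,0,0,9.3]],
])

```text
time_s: 17.3
tool_pos: [470.1, 81.5, -21.8]
eef_rot: [0.0, 1.0, -0.022, -0.0]
force: [0.7, -0.2, -0.9]
width: 93.4
finger_force: 0.0
```

Emit:
arm_command([
  [[0,0,0,0,7],[0,0,0,0,5],[0,0,0,0,4],[0,0,0,0,3],[0,0,0,0,3],[0,0,0,0,3],[0,0,0,0,3],[0,0,0,0,3],[0,0,0,0,3],[0,0,0,0,3]],
])

```text
time_s: 18.3
tool_pos: [470.1, 81.6, -21.5]
eef_rot: [-0.0, 1.0, -0.022, 0.0]
force: [-1.1, 0.7, 1.7]
width: 50.9
finger_force: 25.0
```

Emit:
arm_command([
  [[0,0,-0.3,0,3.0],[0,0,-0.6,0,3.0],[0,0,-1.2,0,3.0],[0,0,-1.8,0,3.0],[0,0,-2.0,0,3.0],[0,0,-2.0,0,3.0],[0,0,-1.5,0,3.0],[0,0,-0.6,0,3.0]],
])

```text
time_s: 19.1
tool_pos: [470.8, 81.7, 80.5]
eef_rot: [-0.0, 1.0, -0.022, 0.001]
force: [-0.3, -0.7, -0.8]
width: 50.7
finger_force: 25.0
```

```bash
python3 plan.py 560.8 -318.1 78 -75.2 22 3
```

```text
t 19.1 at [470.8  81.7  80.5] -2.49 w 50.7
[[0.26,0.94,0.01,0.29,3.0],[0.56,1.87,0.01,0.58,3.0],[0.68,1.83,0.01,0.57,3.0],[0.79,1.78,0.01,0.58,3.0],[0.9,1.74,0.01,0.58,3.0],[0.99,1.67,0.02,0.57,3.0],[1.1,1.62,0.01,0.58,3.0],[1.19,1.54,0.01,0.58,3.0],[1.29,1.47,0.01,0.57,3.0],[1.37,1.39,0.01,0.58,3.0],[1.45,1.31,0.02,0.58,3.0],[1.53,1.21,0.01,0.58,3.0]]
[[1.6,1.12,0.01,0.57,3.0],[1.66,1.02,0.01,0.58,3.0],[1.72,0.92,0.01,0.58,3.0],[1.78,0.81,0.02,0.57,3.0],[1.81,0.71,0.01,0.58,3.0],[1.86,0.59,0.01,0.58,3.0],[1.9,0.48,0.01,0.58,3.0],[1.91,0.36,0.01,0.57,3.0],[1.94,0.25,0.02,0.58,3.0],[0.97,0.07,0.0,0.29,3.0]]
```

Emit:
arm_command([
  [[0.3,0.9,0,0.3,3],[0.6,1.9,0,0.6,3],[0.7,1.8,0,0.6,3],[0.8,1.8,0,0.6,3],[0.9,1.7,0,0.6,3],[1.0,1.7,0,0.6,3],[1.1,1.6,0,0.6,3],[1.2,1.5,0,0.6,3],[1.3,1.5,0,0.6,3],[1.4,1.4,0,0.6,3],[1.5,1.3,0,0.6,3],[1.5,1.2,0,0.6,3]],
])

```text
time_s: 20.3
tool_pos: [518.1, -139.1, 77.6]
eef_rot: [0.0, 0.927, -0.376, -0.001]
force: [0.5, -0.1, -0.1]
width: 50.8
finger_force: 25.0
```

Emit:
arm_command([
  [[1.6,1.1,0,0.6,3],[1.7,1.0,0,0.6,3],[1.7,0.9,0,0.6,3],[1.8,0.8,0,0.6,3],[1.8,0.7,0,0.6,3],[1.9,0.6,0,0.5,3],[1.9,0.5,0,0.5,3],[1.9,0.4,0,0.5,3],[1.9,0.2,0,0.4,3],[1.0,0.1,0,0.2,3],[0,0,0,0,3],[0,0,0,0,3]],
])

```text
time_s: 21.5
tool_pos: [554.0, -319.3, 77.9]
eef_rot: [-0.0, 0.796, -0.605, -0.001]
force: [0.3, -0.0, -0.4]
width: 50.4
finger_force: 25.0
```

```bash
python3 plan.py 560.8 -318.1 -5 -75.2 1 3
python3 - <<'E'
from rig import r
import cv2,pickle
from h import *
c=r.capture("wrist");pickle.dump(c,open("w7.pkl","wb"));cv2.imwrite("pics/w7.png",c["img"])
E
```

```text
t 21.5 at [ 554.  -319.3   77.9] -74.47 w 50.4
[[0.07,-0.69,8.29,0.12,3.0]]
```

View pics/w7.png

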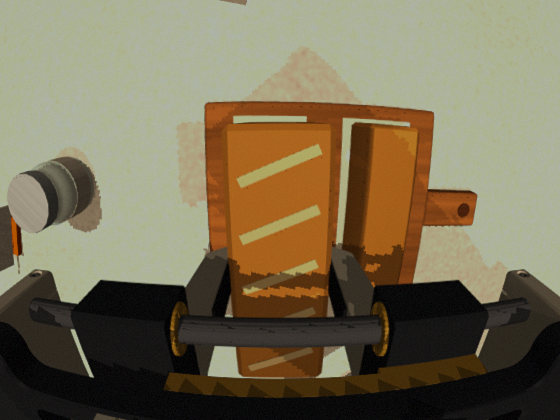

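Emit:
arm_command([
  [[0.1,-0.35,0.6,0.12,3],[0,-0.34,1.2,0,3],[0,0,1.6,0,3],[0,0,1.6,0,3],[0,0,1.4,0,3],[0,0,0.8,0,3],[0,0,0.5,0,3],[0,0,0.3,0,3],[0,0,0.2,0,3],[0,0,0,0,3]],
])

```text
time_s: 22.55
tool_pos: [561.5, -319.0, -3.4]
eef_rot: [-0.0, 0.792, -0.61, 0.0]
force: [0.2, 0.2, 0.1]
width: 50.8
finger_force: 25.0
```

```bash
python3 plan.py 560.8 -318.1 -5 -75.2 1 3
```

```text
t 22.55 at [ 561.5 -319.    -3.4] -75.22 w 50.8
[[-0.11,0.05,0.16,-0.0,3.0]]
```

Emit:
arm_command([
  [[-0.05,0,0.1,0,3],[-0.05,0,0.1,0,3],[0,0,0.05,0,3],[0,0,0,0,3]],
])

```text
time_s: 22.95
tool_pos: [561.2, -317.9, -6.1]
eef_rot: [-0.0, 0.792, -0.61, 0.0]
force: [0.0, -0.5, -0.1]
width: 50.7
finger_force: 25.0
```

Emit:
arm_command([
  [[0,0,0.05,0,3],[0,0,0,0,3],[0,0,0,0,3]],
])

```text
time_s: 23.25
tool_pos: [561.2, -318.0, -6.4]
eef_rot: [-0.0, 0.792, -0.61, 0.0]
force: [-0.6, -0.1, 0.6]
width: 50.5
finger_force: 25.0
```

Emit:
arm_command([
  [[0,0,0.05,0,3],[0,0,0,0,3],[0,0,0,0,3]],
])

```text
time_s: 23.55
tool_pos: [561.2, -318.0, -6.5]
eef_rot: [-0.0, 0.792, -0.61, 0.0]
force: [-2.4, 1.6, 6.6]
width: 50.8
finger_force: 25.0
```

Emit:
arm_command([
  [[0,0,0,0,5.3],[0,0,0,0,5.7],[0,0,0,0,6.4],[0,0,0,0,6.8],[0,0,0,0,6.8],[0,0,-0.5,0,6.8],[0,0,-1.5,0,6.8],[0,0,-2.5,0,6.8],[0,0,-3.0,0,7.5],[0,0,-3.0,0,9.3],[0,0,-1.5,0,9.3]],
])

```text
time_s: 24.65
tool_pos: [562.2, -318.7, 116.9]
eef_rot: [-0.0, 0.792, -0.61, 0.002]
force: [0.7, 0.8, 0.3]
width: 86.4
finger_force: 0.0
```

```bash
python3 plan.py 461 -87 110 12.4 16 9.3
```

```text
t 24.65 at [ 562.2 -318.7  116.9] -75.22 w 86.4
[[-0.83,0.13,0.02,-0.49,9.3],[-1.68,0.17,0.05,-0.97,9.3],[-1.68,0.0,0.05,-0.97,9.3],[-1.68,-0.17,0.04,-0.98,9.3],[-1.65,-0.34,0.05,-0.97,9.3],[-1.61,-0.5,0.04,-0.97,9.3],[-1.55,-0.67,0.05,-0.98,9.3],[-1.47,-0.82,0.05,-0.97,9.3],[-1.38,-0.97,0.04,-0.97,9.3],[-1.28,-1.1,0.05,-0.98,9.3],[-1.16,-1.22,0.04,-0.97,9.3],[-1.02,-1.34,0.05,-0.98,9.3]]
[[-0.89,-1.43,0.05,-0.97,9.3],[-0.73,-1.52,0.04,-0.97,9.3],[-0.57,-1.59,0.05,-0.98,9.3],[-0.21,-0.81,0.02,-0.48,9.3]]
```

Emit:
arm_command([
  [[-0.8,0.1,0,-0.5,9.3],[-1.7,0.2,0,-1.0,9.3],[-1.7,0,0,-1.0,9.3],[-1.7,-0.2,0,-1.0,9.3],[-1.6,-0.3,0,-1.0,9.3],[-1.6,-0.5,0,-1.0,9.3],[-1.5,-0.7,0,-1.0,9.3],[-1.5,-0.8,0,-1.0,9.3],[-1.4,-1.0,0,-1.0,9.3],[-1.3,-1.1,0,-1.0,9.3],[-1.2,-1.2,0,-1.0,9.3],[-1.0,-1.3,0,-1.0,9.3]],
])

```text
time_s: 25.85
tool_pos: [480.3, -141.4, 113.1]
eef_rot: [-0.0, 0.999, -0.052, -0.0]
force: [-0.1, 0.3, -0.6]
width: 92.8
finger_force: 0.0
```

Emit:
arm_command([
  [[-0.9,-1.4,0,-0.9,9.3],[-0.7,-1.5,0,-0.9,9.3],[-0.6,-1.6,0,-0.9,9.3],[-0.2,-0.8,0,-0.4,9.3],[0,0,0,0,9.3]],
])

```text
time_s: 26.35
tool_pos: [455.8, -88.5, 113.2]
eef_rot: [0.0, 0.994, 0.108, 0.0]
force: [1.2, 0.3, -0.2]
width: 92.7
finger_force: 0.0
```

```bash
python3 plan.py 461 -87 -22 12.4 1 9.3
python3 - <<'E'
from rig import r
from h import *
c=r.capture("wrist");t=r.capture("top")
[print(b) for b in blobs(c,(5,120,60),(28,255,255),20,800,60000,True)]
for z in (35,55): print(z,[b for b in blobs(t,(16,100,100),(28,255,255),z,500,6000) if 360<b[0][0]<470])
E
```

```text
t 26.35 at [455.8 -88.5 113.2] 12.42 w 92.7
[[0.54,-0.03,13.52,0.0,9.3]]
(array([279., 193.]), 6423.5, array([460.4, -87. , 112.7,  55.4,  12.4]))
(array([ 11., 137.]), 944.5, array([464.4, 235.9,  59.6,  52.1,   3.8]))
(array([489., 190.]), 19928.5, array([ 518.2, -338.1,  212. ,  205. ,  -75.3]))
(array([212.,  74.]), 2143.0, array([559.6,  -2.4,  50.1,  48.5, -80.3]))
(array([145.,   8.]), 964.5, array([612.2,  84.2,  70.2,  28.9, -87.9]))
35 [(array([430., 293.]), 955.0, array([ 474.2, -353.2,  139.9,   38.4,  -75.8])), (array([421., 252.]), 1287.0, array([ 561.7, -326.8,  148.4,   55.4,  -73.9]))]
55 [(array([430., 293.]), 955.0, array([ 473. , -345.5,  136.7,   37.6,  -75.8])), (array([421., 252.]), 1287.0, array([ 558.5, -319.7,  145. ,   54.1,  -73.9]))]
```

Emit:
arm_command([
  [[0.3,0,1.0,0,9.3],[0.2,0,2.0,0,9.3],[0,0,2.0,0,9.3],[0,0,2.0,0,9.3],[0,0,2.0,0,9.3],[0,0,1.8,0,9.3],[0,0,1.2,0,9.3],[0,0,0.7,0,9.3],[0,0,0.5,0,9.3],[0,0,0.2,0,9.3],[0,0,0,0,9.3]],
])

```text
time_s: 27.55
tool_pos: [461.0, -88.0, -20.9]
eef_rot: [0.0, 0.994, 0.108, 0.0]
force: [0.2, 0.0, -0.0]
width: 92.7
finger_force: 0.0
```

Emit:
arm_command([
  [[0,0,0,0,7],[0,0,0,0,5],[0,0,0,0,4],[0,0,0,0,3],[0,0,0,0,3],[0,0,0,0,3],[0,0,0,0,3],[0,0,0,0,3],[0,0,0,0,3],[0,0,0,0,3]],
])

```text
time_s: 28.55
tool_pos: [460.8, -87.9, -21.0]
eef_rot: [0.0, 0.994, 0.108, -0.0]
force: [0.6, -0.1, 1.2]
width: 50.8
finger_force: 25.0
```

Emit:
arm_command([
  [[0,0,-0.3,0,3.0],[0,0,-0.6,0,3.0],[0,0,-1.2,0,3.0],[0,0,-2.0,0,3.0],[0,0,-2.5,0,3.0],[0,0,-2.5,0,3.0],[0,0,-2.5,0,3.0],[0,0,-1.2,0,3.0],[0,0,-0.5,0,3.0]],
])

```text
time_s: 29.45
tool_pos: [461.3, -88.1, 113.3]
eef_rot: [0.0, 0.994, 0.108, 0.001]
force: [-0.6, -0.0, -1.5]
width: 50.9
finger_force: 25.0
```

```bash
python3 plan.py 505.8 -286.1 110 14.8 12 3
```

```text
t 29.45 at [461.3 -88.1 113.3] 12.39 w 50.9
[[0.0,0.92,0.01,-0.02,3.0],[0.01,1.85,0.03,-0.03,3.0],[-0.0,1.84,0.03,-0.04,3.0],[-0.01,1.85,0.03,-0.04,3.0],[-0.01,1.84,0.03,-0.03,3.0],[-0.03,1.85,0.03,-0.04,3.0],[-0.03,1.84,0.03,-0.04,3.0],[-0.03,1.85,0.03,-0.03,3.0],[-0.05,1.84,0.03,-0.04,3.0],[-0.05,1.85,0.03,-0.04,3.0],[-0.05,1.84,0.03,-0.03,3.0],[-0.04,0.93,0.02,-0.02,3.0]]
```

Emit:
arm_command([
  [[0,0.9,0,0,3],[0,1.85,0,0,3],[0,1.85,0,0,3],[0,1.85,0,-0.05,3],[0,1.85,0,-0.05,3],[0,1.85,0,-0.05,3],[0,1.85,0,-0.05,3],[0,1.85,0,-0.05,3],[-0.1,1.85,0,-0.05,3],[-0.1,1.85,0,-0.05,3],[-0.1,1.85,0,-0.05,3],[0,0.9,0,0,3]],
])

```text
time_s: 30.65
tool_pos: [503.9, -287.7, 110.4]
eef_rot: [-0.001, 0.992, 0.128, -0.001]
force: [-0.2, 0.4, -1.4]
width: 50.9
finger_force: 25.0
```

Emit:
arm_command([
  [[0,0,0.5,0,3],[0,0,0.8,0,3],[0,0,0,0,3],[0,0,0,0,3]],
])

```text
time_s: 31.05
tool_pos: [504.3, -285.5, 98.6]
eef_rot: [-0.0, 0.992, 0.129, -0.0]
force: [0.0, -0.3, -0.4]
width: 50.6
finger_force: 25.0
```

```bash
python3 plan.py 505.8 -286.1 34 14.8 1 3
```

```text
t 31.05 at [ 504.3 -285.5   98.6] 14.82 w 50.6
[[0.13,0.09,6.46,0.0,3.0]]
```

Expected contact at reported z ≈ 34.

Emit:
arm_command([
  [[0.13,0.09,0.5,0,3],[0,0,1.0,0,3],[0,0,1.4,0,3],[0,0,1.3,0,3],[0,0,0.8,0,3],[0,0,0.5,0,3],[0,0,0.3,0,3],[0,0,0.2,0,3],[0,0,0.15,0,3],[0,0,0,0,3]],
])

```text
time_s: 32.05
tool_pos: [506.0, -286.8, 37.5]
eef_rot: [0.0, 0.992, 0.129, 0.0]
force: [-0.1, 0.4, -0.6]
width: 50.8
finger_force: 25.0
```

Emit:
arm_command([
  [[0,0,0.1,0,3],[0,0,0.05,0,3],[0,0,0,0,3]],
])

```text
time_s: 32.35
tool_pos: [506.0, -286.8, 36.0]
eef_rot: [0.0, 0.992, 0.129, 0.0]
force: [-0.2, -0.6, -1.9]
width: 50.8
finger_force: 25.0
```

Emit:
arm_command([
  [[0,0,0.05,0,3],[0,0,0,0,3],[0,0,0,0,3]],
])

```text
time_s: 32.65
tool_pos: [506.0, -286.8, 35.4]
eef_rot: [0.0, 0.992, 0.129, 0.0]
force: [0.7, 1.0, -1.4]
width: 50.7
finger_force: 25.0
```

Emit:
arm_command([
  [[0,0,0.05,0,3],[0,0,0.05,0,3],[0,0,0,0,3],[0,0,0,0,3]],
])

```text
time_s: 33.05
tool_pos: [505.9, -286.8, 34.4]
eef_rot: [-0.0, 0.992, 0.129, -0.0]
force: [-0.6, 0.4, -1.2]
width: 51.1
finger_force: 25.0
```

Emit:
arm_command([
  [[0,0,0.04,0,3],[0,0,0,0,3],[0,0,0,0,3]],
])

```text
time_s: 33.35
tool_pos: [505.9, -286.8, 34.0]
eef_rot: [-0.0, 0.992, 0.129, -0.0]
force: [0.6, 0.2, -0.5]
width: 50.7
finger_force: 25.0
```

Emit:
arm_command([
  [[0,0,0.04,0,3],[0,0,0,0,3],[0,0,0,0,3]],
])

```text
time_s: 33.65
tool_pos: [506.0, -286.8, 33.9]
eef_rot: [0.0, 0.992, 0.129, 0.0]
force: [-2.6, 1.8, 5.4]
width: 50.8
finger_force: 25.0
```

Emit:
arm_command([
  [[0,0,0,0,5.3],[0,0,0,0,5.7],[0,0,0,0,6.4],[0,0,0,0,6.8],[0,0,0,0,6.8],[0,0,-0.5,0,6.8],[0,0,-1.5,0,6.8],[0,0,-2.5,0,6.8],[0,0,-2.5,0,7.5],[0,0,-2.0,0,9.3],[0,0,-0.5,0,9.3]],
])

```text
time_s: 34.75
tool_pos: [507.1, -287.5, 132.0]
eef_rot: [0.002, 0.992, 0.129, 0.002]
force: [-0.0, 0.4, -0.4]
width: 86.3
finger_force: 0.0
```

```bash
python3 plan.py 650 72.2 110 -18.9 20 9.3
```

```text
t 34.75 at [ 507.1 -287.5  132. ] 14.79 w 86.3
[[0.61,-0.82,0.06,0.15,9.3],[1.18,-1.66,0.11,0.29,9.3],[1.13,-1.69,0.12,0.3,9.3],[1.08,-1.73,0.12,0.29,9.3],[1.03,-1.76,0.11,0.3,9.3],[0.97,-1.79,0.12,0.3,9.3],[0.92,-1.82,0.11,0.29,9.3],[0.86,-1.84,0.12,0.3,9.3],[0.8,-1.88,0.11,0.29,9.3],[0.74,-1.89,0.12,0.3,9.3],[0.68,-1.92,0.12,0.29,9.3],[0.63,-1.94,0.11,0.3,9.3]]
[[0.56,-1.96,0.12,0.29,9.3],[0.51,-1.97,0.11,0.3,9.3],[0.44,-1.99,0.12,0.3,9.3],[0.38,-2.0,0.11,0.29,9.3],[0.31,-2.02,0.12,0.3,9.3],[0.26,-2.02,0.12,0.29,9.3],[0.19,-2.03,0.11,0.3,9.3],[0.07,-1.01,0.06,0.14,9.3]]
```

Emit:
arm_command([
  [[0.6,-0.8,0,0.1,9.3],[1.2,-1.7,0.1,0.3,9.3],[1.1,-1.7,0.1,0.3,9.3],[1.1,-1.7,0.1,0.3,9.3],[1.0,-1.8,0.1,0.3,9.3],[1.0,-1.8,0.1,0.3,9.3],[0.9,-1.8,0.1,0.3,9.3],[0.9,-1.8,0.1,0.3,9.3],[0.8,-1.9,0.1,0.3,9.3],[0.7,-1.9,0.1,0.3,9.3],[0.7,-1.9,0.1,0.3,9.3],[0.6,-1.9,0.1,0.3,9.3]],
])

```text
time_s: 35.95
tool_pos: [591.1, -67.6, 116.4]
eef_rot: [-0.0, 0.999, -0.05, -0.001]
force: [-0.5, -0.9, 0.2]
width: 92.9
finger_force: 0.0
```

Emit:
arm_command([
  [[0.6,-2.0,0.1,0.3,9.3],[0.5,-2.0,0.1,0.3,9.3],[0.4,-2.0,0.1,0.3,9.3],[0.4,-2.0,0.1,0.3,9.3],[0.3,-2.0,0.1,0.3,9.3],[0.3,-2.0,0.1,0.3,9.3],[0.2,-2.0,0.1,0.2,9.3],[0.1,-1.0,0,0.1,9.3],[0,0,0,0,9.3],[0,0,0,0,9.3]],
])

```text
time_s: 36.95
tool_pos: [648.3, 72.2, 110.1]
eef_rot: [0.0, 0.987, -0.158, -0.0]
force: [-0.7, -0.5, 0.6]
width: 92.9
finger_force: 0.0
```

```bash
python3 - <<'E'
from rig import r
from h import *
c=r.capture("wrist")
[print(b) for b in blobs(c,(5,120,60),(28,255,255),20,800,60000,True)]
t=r.capture("top");x=t["img"][200:350,340:490];s=r.capture("scene")["img"][190:340,30:230]
cv2.imwrite("pics/t8.png",np.hstack([cv2.resize(x,(400,400)),cv2.resize(s,(400,400))]))
E
python3 plan.py 655.8 72.2 -32.5 -18.9 1 9.3
```

```text
(array([183., 381.]), 1003.5, array([459.8, 273.8, 100.3,  52.8,  72.2]))
(array([549., 216.]), 1291.5, array([ 509.9, -244.7,  203.1,   58.5,    1.3]))
(array([275., 191.]), 5339.5, array([654.9,  75.5, 113.8,  48.6, -19. ]))
(array([ 82., 160.]), 3112.0, array([764.3, 261.6,  92.9,  84.4, -70.8]))
t 37.1 at [648.6  71.7 110.6] -18.25 w 93.2
[[0.67,-0.27,14.31,0.11,9.3]]
```

View pics/t8.png

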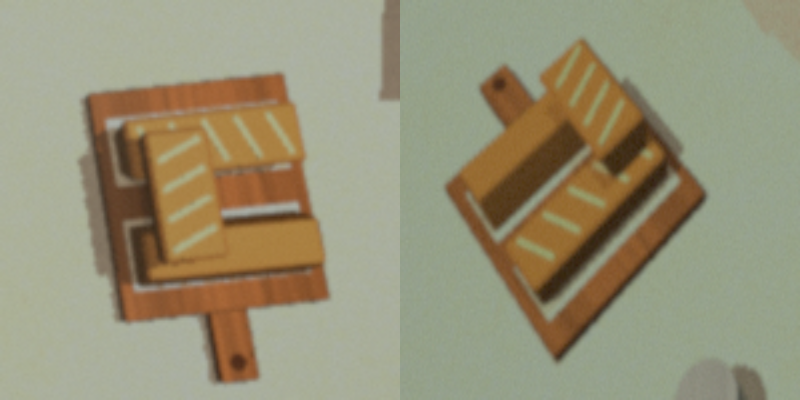

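Emit:
arm_command([
  [[0.3,-0.2,1.0,0.1,9.3],[0.28,-0.18,2.0,0,9.3],[0,0,2.2,0,9.3],[0,0,2.2,0,9.3],[0,0,2.2,0,9.3],[0,0,1.9,0,9.3],[0,0,1.2,0,9.3],[0,0,0.8,0,9.3],[0,0,0.5,0,9.3],[0,0,0.3,0,9.3],[0,0,0,0,9.3]],
])

```text
time_s: 38.2
tool_pos: [655.7, 74.2, -32.2]
eef_rot: [-0.0, 0.987, -0.163, 0.0]
force: [0.6, 1.0, -0.2]
width: 93.2
finger_force: 0.0
```

Emit:
arm_command([
  [[0,0,0,0,7],[0,0,0,0,5],[0,0,0,0,4],[0,0,0,0,3],[0,0,0,0,3],[0,0,0,0,3],[0,0,0,0,3],[0,0,0,0,3],[0,0,0,0,3],[0,0,0,0,3]],
])

```text
time_s: 39.2
tool_pos: [655.5, 74.3, -32.4]
eef_rot: [-0.0, 0.987, -0.163, 0.0]
force: [0.9, 1.0, 0.3]
width: 48.3
finger_force: 24.7
```

Emit:
arm_command([
  [[0,0,-0.3,0,3.0],[0,0,-0.6,0,3.0],[0,0,-1.2,0,3.0],[0,0,-2.0,0,3.0],[0,0,-2.5,0,3.0],[0,0,-2.5,0,3.0],[0,0,-2.5,0,3.0],[0,0,-2.0,0,3.0],[0,0,-1.0,0,3.0],[0,0,-0.3,0,3.0],[0,0,0,0,3]],
])

```text
time_s: 40.3
tool_pos: [655.3, 74.2, 116.5]
eef_rot: [0.0, 0.987, -0.163, -0.0]
force: [-1.1, -0.1, -1.4]
width: 48.8
finger_force: 24.6
```

```bash
python3 plan.py 528.8 -373.1 115 14.8 24 3;python3 - <<'E'
from rig import r
from h import *
c=r.capture("wrist");z=r.get_state()["tool_pos"][2]
[print(b) for b in blobs(c,(5,120,60),(28,255,255),z+32.3+20,2000,60000,True)]
E
```

```text
t 40.3 at [655.3  74.2 116.5] -18.81 w 48.8
[[0.05,1.01,0.0,-0.12,3.0],[0.08,2.02,0.01,-0.25,3.0],[0.03,2.02,0.01,-0.24,3.0],[-0.02,2.02,0.0,-0.24,3.0],[-0.07,2.02,0.01,-0.25,3.0],[-0.13,2.02,0.01,-0.24,3.0],[-0.18,2.01,0.0,-0.24,3.0],[-0.22,2.01,0.01,-0.25,3.0],[-0.28,2.0,0.01,-0.24,3.0],[-0.33,2.0,0.0,-0.24,3.0],[-0.38,1.98,0.01,-0.25,3.0],[-0.44,1.98,0.01,-0.24,3.0]]
[[-0.48,1.96,0.0,-0.24,3.0],[-0.53,1.95,0.01,-0.25,3.0],[-0.58,1.94,0.01,-0.24,3.0],[-0.63,1.92,0.0,-0.25,3.0],[-0.68,1.9,0.01,-0.24,3.0],[-0.73,1.88,0.01,-0.24,3.0],[-0.77,1.87,0.0,-0.25,3.0],[-0.82,1.85,0.01,-0.24,3.0],[-0.87,1.82,0.01,-0.24,3.0],[-0.92,1.8,0.0,-0.25,3.0],[-0.96,1.78,0.01,-0.24,3.0],[-0.5,0.88,0.0,-0.12,3.0]]
(array([276., 241.]), 12940.0, array([668.4,  70.5,  87.3,  47. , -18.7]))
(array([ 88., 166.]), 3031.0, array([741.3, 159.1,  46.1,  44.2,  37.1]))
```

Emit:
arm_command([
  [[0,1.0,0,-0.1,3],[0.1,2.0,0,-0.25,3],[0,2.0,0,-0.25,3],[0,2.0,0,-0.25,3],[-0.1,2.0,0,-0.25,3],[-0.1,2.0,0,-0.25,3],[-0.2,2.0,0,-0.25,3],[-0.2,2.0,0,-0.25,3],[-0.3,2.0,0,-0.25,3],[-0.3,2.0,0,-0.25,3],[-0.4,2.0,0,-0.25,3],[-0.4,2.0,0,-0.25,3]],
])

```text
time_s: 41.55
tool_pos: [591.5, -149.7, 115.8]
eef_rot: [-0.0, 1.0, -0.014, -0.001]
force: [-0.3, -0.4, -1.3]
width: 48.9
finger_force: 24.6
```

Emit:
arm_command([
  [[-0.5,2.0,0,-0.25,3],[-0.5,1.9,0,-0.25,3],[-0.6,1.9,0,-0.25,3],[-0.6,1.9,0,-0.25,3],[-0.7,1.9,0,-0.25,3],[-0.7,1.9,0,-0.25,3],[-0.8,1.9,0,-0.25,3],[-0.8,1.8,0,-0.25,3],[-0.9,1.8,0,-0.2,3],[-0.9,1.8,0,-0.2,3],[-0.9,1.8,0,-0.2,3],[-0.4,0.9,0,-0.1,3]],
])

```text
time_s: 42.75
tool_pos: [531.3, -373.2, 115.8]
eef_rot: [-0.0, 0.992, 0.126, -0.001]
force: [0.2, 0.3, -1.5]
width: 48.7
finger_force: 24.6
```

Emit:
arm_command([
  [[0,0,0.5,0,3],[0,0,0.5,0,3],[0,0,0,0,3],[0,0,0,0,3]],
])

```text
time_s: 43.15
tool_pos: [532.7, -370.9, 106.3]
eef_rot: [-0.0, 0.992, 0.126, -0.0]
force: [-0.0, -0.4, -0.5]
width: 48.9
finger_force: 24.6
```

```bash
python3 plan.py 528.8 -373.1 22.6 14.8 1 3
```

```text
t 43.15 at [ 532.7 -370.9  106.3] 14.53 w 48.9
[[-0.44,0.12,8.37,-0.05,3.0]]
```

Emit:
arm_command([
  [[-0.24,0.06,0.5,-0.05,3],[-0.2,0.06,1.0,0,3],[0,0,1.5,0,3],[0,0,1.6,0,3],[0,0,1.4,0,3],[0,0,0.9,0,3],[0,0,0.5,0,3],[0,0,0.3,0,3],[0,0,0.2,0,3],[0,0,0.15,0,3],[0,0,0,0,3],[0,0,0,0,3]],
])

```text
time_s: 44.35
tool_pos: [528.8, -374.1, 26.4]
eef_rot: [0.0, 0.992, 0.129, 0.0]
force: [-0.5, -0.3, -0.7]
width: 48.8
finger_force: 24.6
```

```bash
python3 plan.py 528.8 -373.1 22.6 14.8 1 3
```

```text
t 44.35 at [ 528.8 -374.1   26.4] 14.78 w 48.8
[[0.03,-0.09,0.38,-0.0,3.0]]
```

Emit:
arm_command([
  [[0,-0.04,0.1,0,3],[0,-0.04,0.1,0,3],[0,0,0.05,0,3],[0,0,0.04,0,3],[0,0,0,0,3],[0,0,0,0,3]],
])

```text
time_s: 44.95
tool_pos: [528.4, -373.2, 23.2]
eef_rot: [0.0, 0.992, 0.129, 0.0]
force: [-0.1, 0.5, -1.7]
width: 48.4
finger_force: 24.6
```

Emit:
arm_command([
  [[0,0,0.04,0,3],[0,0,0,0,3],[0,0,0,0,3]],
])

```text
time_s: 45.25
tool_pos: [528.4, -373.2, 22.8]
eef_rot: [-0.0, 0.992, 0.129, -0.0]
force: [-0.1, 0.1, -0.3]
width: 48.5
finger_force: 24.6
```

Emit:
arm_command([
  [[0,0,0.04,0,3],[0,0,0,0,3],[0,0,0,0,3]],
])

```text
time_s: 45.55
tool_pos: [528.5, -373.2, 22.6]
eef_rot: [0.0, 0.992, 0.129, 0.0]
force: [-0.1, 0.5, 1.5]
width: 48.7
finger_force: 24.9
```

Touching. One small press, then release.

Emit:
arm_command([
  [[0,0,0.02,0,3],[0,0,0,0,3],[0,0,0,0,5.1],[0,0,0,0,5.5],[0,0,0,0,6.2],[0,0,0,0,6.8],[0,0,0,0,6.8],[0,0,-0.5,0,6.8],[0,0,-1.5,0,6.8],[0,0,-2.5,0,6.8],[0,0,-2.5,0,6.8],[0,0,-2.0,0,6.8]],
])

```text
time_s: 46.75
tool_pos: [528.9, -373.6, 115.2]
eef_rot: [0.001, 0.992, 0.129, 0.001]
force: [-0.7, 1.2, 0.1]
width: 67.8
finger_force: 0.0
```

Emit:
arm_command([
  [[-1,-1,-2,0,6.8],[-1.5,-3,-1,0,6.8],[-1.5,-3.5,0,0,6.8],[-1.5,-3.5,0,0,6.8],[-1.5,-3.5,0,0,6.8],[-1.5,-3.5,0,0,6.8],[-1.5,-3.5,0,0,6.8],[-1,-2,0,0,6.8],[0,0,0,0,6.8],[0,0,0,0,6.8]],
])

```text
time_s: 47.75
tool_pos: [362.8, -174.5, 143.4]
eef_rot: [0.001, 0.992, 0.129, 0.001]
force: [0.5, -0.2, 0.6]
width: 68.2
finger_force: 0.0
```

Run:
```python
from rig import r
from h import *
t=r.capture("top");sc=r.capture("scene")
for z in (55,95): print(z,[b for b in blobs(t,(16,100,100),(28,255,255),z,200,6000) if 360<b[0][0]<470])
x=t["img"][200:350,340:490];s=sc["img"][180:330,40:240]
cv2.imwrite("pics/t9.png",np.hstack([cv2.resize(x,(400,400)),cv2.resize(s,(400,400))]))
print("others",[b[2] for b in blobs(t,(5,120,60),(28,255,255),20,200) if b[0][1]<320])
```

```text
55 [(array([425., 271.]), 3615.0, array([ 519.8, -333.6,  152.2,  134.8,  -75. ]))]
95 [(array([425., 271.]), 3615.0, array([ 515.2, -318.7,  145.1,  128.5,  -75. ]))]
others [array([555.8,  -1.1,  43.2,  42.9,   8.7]), array([414.2, 595.3, 205.6,  27.1,  -3.1]), array([508.5, 304. , 175.3, 137.8,  15.4]), array([754.8, 267.7,  80. ,  79.8,  23.7]), array([ 8.158e+02, -6.146e+02,  2.895e+02,  8.330e+01, -4.000e-01])]
```

View pics/t9.png

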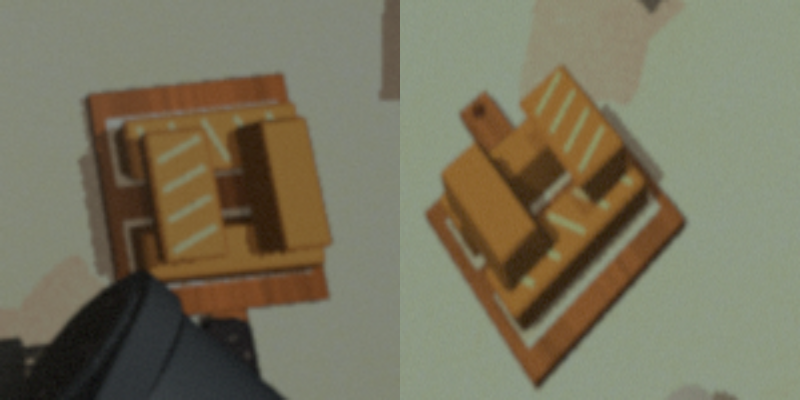

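```bash
python3 -c "
from rig import r;print(r.finish_job())"
```

```text
the job is handed in; nothing more can be done
None
```

The bread display is built on the board as asked and handed in at about 48 s, and the last pictures showed all four loaves flat in place; the fingertips sat about 40 mm above the reported TCP, so I allowed for that throughout.

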